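# Hold the chopper lid on the pulse mark

## Task

Fit the green lid on the food chopper: lower it fully home with its two lugs in the two slots of the white ring, then turn it clockwise (seen from above) against the spring to the yellow pulse mark, halfway to the lock, without letting it reach the red mark where it clicks. Finish while still gripping the lid and holding it at the yellow mark, and leave the bottle, the bowl and the potato pan where they are.

Things in the scene. Friction and masses are not known exactly. Their poses are not given: they have to be found in the camera images.
- lid: Loose green round lid, 120 to 200 g, standing right way up on the chopping board. Origin: centre of its underside; z up its axis; x runs through its two lugs and along its black grip bar. Solid skirt 84 mm across at heights 0 to 20 mm (lower edge chamfered 3 mm), flange 100 mm across at 20 to 26 mm, bar on top at 26 to 66 mm. A half turn about z makes no difference.
- grip (a point): Point on the lid's axis inside the grip bar, 52 mm above the lid's underside, 14 mm below the bar's top. The bar is 56 mm long (lid x) and 18 mm wide (lid y): pinch it across y. Axes as the lid's. Yellow dashes on the flange at both ends of the bar point to the lugs.
- lug (a point): Outer end of the lug at the lid's +x, 54 mm from the axis, 4.5 mm above the underside; its equal twin is at -x. Each lug is 12 mm wide (along y), at heights 1 to 8 mm, and shows 4 mm beyond the flange.
- chopper: Food chopper that cannot be moved: white motor base 140 mm across, steel bowl 124 mm across, white bayonet ring on top, 148 mm high in all. Origin: centre of its underside on the counter; z up; x through the two slots; grey button panel at -x. With the lid fully home, flange resting on the ring, the lid's underside is 128 mm above this origin.
- mouth (a point): Centre of the top face of the chopper's bayonet ring, 148 mm above the counter. Ring: heights 138 to 148 mm, inner diameter 89 mm, outer 124 mm. Under it the home lid's lugs run with 2 mm of play in height. Axes as the chopper's.
- slot (a point): Middle of the slot at the chopper's +x, at the ring's top; a twin at -x. Each is 18 mm wide (along y) and cut right through the ring. The lid enters only with its x along the chopper's x, either way round, then turns clockwise seen from above (negative about z).
- yellow_mark (a point): Yellow pulse mark on the ring's top, 35 degrees clockwise from the +x slot's middle as seen from above (twin opposite). The lid is at pulse when its bar and dashes point to the yellow marks.
- red_mark (a point): Red lock mark on the ring's top, 70 degrees clockwise from the +x slot's middle (twin opposite). From about 48 degrees two sprung balls resist the lugs; behind them, near the red mark, the lid clicks locked.
- drive_ring (a joint): Angle (rad) of the sprung ring in the chopper that the lugs push clockwise: 0 at rest, else the lid's clockwise turn from the slots less about 0.07, so about 0.54 at the yellow mark; stop at 1.19. Pushes back with 0.05 N m at first, about 0.18 N m at yellow, and turns a lid that is let go most of the way back.
- board: Fixed wooden chopping board 200 x 260 x 15 mm, on which the lid starts. Origin: centre of its underside on the counter; x along its 200 mm side.
- oil_bottle: Bystander: dark green glass bottle, diameter 68 mm, 240 mm tall, standing. Origin: centre of its underside.
- steel_bowl: Bystander: empty steel mixing bowl, rim diameter 150 mm, 65 mm tall. Origin: centre of its underside.
- potato_pan: Bystander: steel pan with potatoes, about 196 x 176 mm, 90 mm tall with the potatoes. Origin: centre of its underside.
Things that resemble listed ones, but are neither listed nor needed, are in the scene too. Of the things that look like the lid, the largest one is meant.

How it is judged (in metres and radians):
On the way:
1. the lid is fully home on the ring with its lugs in the slots, not yet turned against the spring (z of lid in the frame of chopper below 0.132 m and horizontal distance between lid and chopper below 0.005 m and angle between lid's own z axis and vertical below 0.1 rad and value of joint drive_ring below 0.25 rad), for 0.05 s.
At the end, for the whole second after the job is handed in: The lid is home on the chopper (underside within 4 mm of its seated height, within 5 mm of the axis, tilted less than 0.08 rad), turned clockwise 35 degrees within 10 degrees from the slots against the sprung ring, at rest, and still gripped by the fingers (z of lid in the frame of chopper between 0.125 and 0.132 m and horizontal distance between lid and chopper below 0.005 m and angle between lid's own z axis and vertical below 0.08 rad and angle between the x axis of lid and the x axis of chopper, either way round between 0.436 and 0.785 rad and value of joint drive_ring above 0.3 rad and linear speed of lid below 0.02 m/s and angular speed of lid below 0.15 rad/s and contact force between the fingers and lid above 1 N); the arm keeps its last pose, push and grip.
It fails at once if the lid is turned into the lock click (beyond about 66 degrees) (value of joint drive_ring above 1.08 rad).
It fails at once if a bystander is moved by more than 30 mm (distance of any of oil_bottle, steel_bowl, potato_pan from where it was at the start of the episode above 0.03 m).
It fails at once if the oil bottle is tipped (angle between oil_bottle's own z axis and vertical above 0.4 rad).
It also fails if it takes over 51 s, if anything falls off the work surface, if the arm or the gripper's body presses on something with over 40 N, if the wrist force passes 120 N, or if a joint passes its speed limit or range.

## Robot

A 6-joint arm with a two-finger parallel gripper is mounted at the origin on the work surface. World frame = base frame: x ahead of the robot, y to its left, z up, the work surface at z = 0. Lengths are in mm, angles in rad, forces in N, time in s.
With the tool pointing down it reaches from about 350 to 975 mm from the base axis. Payload 7.1 kg.
Tool frame: the origin (TCP) lies between the finger pads; the fingertips stand 8 mm ahead of it and the grasp point (between the pads) lies 11 mm behind it (ctrl.tips_ahead is the distance from the TCP to the fingertips, in mm); y points along the fingers, z is the direction in which the jaws open and shut, and the axes are right-handed (so a half turn about y gives the same grasp; the last joint's range is limited). The gripper opens to 88 mm and grips with 3 to 60 N. Pads are 20 mm wide; open, the fingers measure 115 mm over their backs; the gripper's body (75 mm by 178 mm) begins 61 mm behind the grasp point.
Start: joints at [-1.206, 0.423, 1.63, -0, 1.089, -0.019], TCP at [234.045, -579.506, 230.675] pointing down, gripper open.
Joint ranges: [-3, 3], [-0.9, 2.11], [0.09, 2.58], [-1.31, 4.45], [0.11, 2.69], [-2.54, 2.54]. Speed limits (rad/s): [2.39, 2.39, 3.01, 3.14, 3.14, 3.14].

## Interface

Orientations are given as a rotation vector (axis times angle).
In Python, from workcell import ctrl gives the robot as it stands.
- The arm moves only by the shell command python3 -m creep 'ROWS'. ROWS is JSON, a list of rows, each an object of numbers: "tx", "ty", "tz": the shift along the world's x, y, z in mm; "rx", "ry", "rz": the turn, a rotation vector about the world's x, y, z in rad; "fingers": the closure in counts, from 0 (fully open) to 255 (shut). A call has 1 to 10 rows; each row is the pose to reach, as a shift and turn from the pose commanded when the call began; what a row does not reach only later rows make up. A row lasts 1/8 s, in which the tool goes at most 62.5 mm and 10.7 degrees, less where a joint would pass 70% of its speed; a pose out of reach is approached as far as the arm can. A call with a gripper value outside its range is refused whole. The fingers move at their own pace and stop on an object; the grip force is fixed at half the most. Time passes only in rows, so rows that repeat a pose let the fingers close. It gives the time, the measured TCP pose, the force and the opening at its end, in the units of the state.
- ctrl.get_obs(): the state, without advancing time (a new reading comes with each control period).
- ctrl.get_image(name): name is "scene" or "top"; returns a dict with "pixels" (480x640x3 uint8, blue, green, red), "intrinsics" (3x3 intrinsics, pixels), "rvec" (rotation vector, rad) and "tvec" (3), from world to camera coordinates, as OpenCV has them. Camera axes: x right, y down, z forward; pixel columns grow to the right and rows downward; lengths in mm; the calibration is good to about 2 mm. A picture is of the moment at which its call begins. There is no depth.
- ctrl.close_job(): hands the job in, once; it reports no verdict.
The state is a dict: "t": time; "qpos": joint angles; "qvel": joint speeds; "joint_torque": joint torques, N m; "ee_pos": TCP position; "orientation": TCP orientation; "ft_force": force on the tool from outside, world axes, zero at the start; "moment": the same for the moment, N m; "width": finger opening in mm.
Only numpy, scipy, OpenCV 4.12 (cv2) and the standard library are available. Lean on these libraries where they do the work, as an engineer would, in place of code of your own. Each camera call takes 0.05 s, during which the arm holds its last target.

## Working session

There is one attempt and no reset: what is moved stays moved. The work goes in short steps, Python scripts to look and compute and a shell command to move; the robot and the scene stay as the last step left them, time stands still between calls to the robot, and variables do not carry over. Pictures are saved under pics/ and viewed, and the job is handed in when it is done.

```bash
ls; mkdir -p pics
python3 - <<'E'
from workcell import ctrl
import cv2,numpy as np
for n in("scene","top"):
    d=ctrl.get_image(n); cv2.imwrite(f"pics/{n}0.png",d["pixels"]); np.savez(f"{n}0.npz",**d)
    print(n,d["intrinsics"],d["rvec"],d["tvec"])
print(ctrl.get_obs(),ctrl.tips_ahead)
E
```

```text
pics
scene [[528.94176378   0.         317.08078148]
 [  0.         528.94176378 240.35452954]
 [  0.           0.           1.        ]] [ 2.44113048  0.83133775 -0.22929106] [-491.53241576 -258.10151668 1651.28406838]
top [[513.57888516   0.         315.22638044]
 [  0.         513.57888516 243.42929556]
 [  0.           0.           1.        ]] [ 2.13073038 -2.18377254  0.14069595] [  -2.60634296  646.94122808 1375.76783722]
{'t': 0.1, 'qpos': array([-1.20598805e+00,  4.23770741e-01,  1.63060698e+00, -2.54480899e-05,
        1.08858950e+00, -1.89880808e-02]), 'qvel': array([ 6.39108740e-04, -1.78599415e-03, -2.19633156e-03, -6.30954207e-05,
        6.19270452e-04, -8.44551317e-04]), 'joint_torque': array([ 6.42833802e-04, -5.45617318e+01, -2.74325645e+01,  6.45607291e-02,
        1.87977607e-02, -4.55013401e-05]), 'ee_pos': array([ 233.87702574, -579.06431616,  229.97806485]), 'orientation': array([-0.39105871,  2.01272439, -2.0099579 ]), 'ft_force': array([ 0.12506468,  1.1708887 , -0.49171306]), 'moment': array([ 0.04440872, -0.01112433, -0.05266988]), 'width': 87.88640664924496} 8.0
```

View pics/scene0.png

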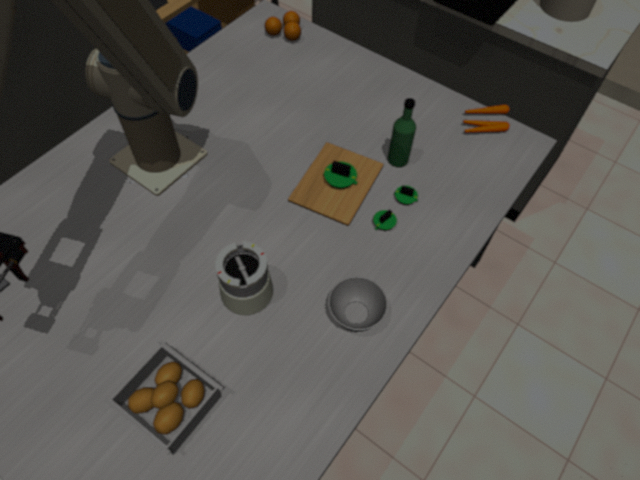

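View pics/top0.png

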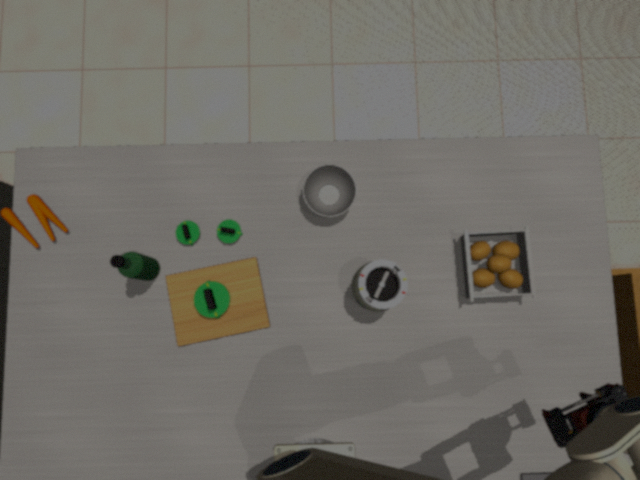

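Candidates for the lid in the top view are the green disc on the board (211,299), which is the largest, and two smaller green lids at (188,233) and (229,231). I choose the one on the board and check it in close crops.

Run:
```python
import cv2,numpy as np
t=np.load("top0.npz")["pixels"];s=np.load("scene0.npz")["pixels"]
def c(p,x,y,r,k): 
    q=cv2.resize(p[y-r:y+r,x-r:x+r],None,fx=k,fy=k,interpolation=cv2.INTER_CUBIC); return cv2.convertScaleAbs(q,alpha=1.5)
a=np.hstack([c(t,211,299,32,6),c(t,381,286,32,6)]);b=np.hstack([c(s,340,175,32,6),c(s,243,270,32,6)])
cv2.imwrite("pics/crop0.png",cv2.resize(np.vstack([a,b]),(600,600)))
```

```text
(no output)
```

View pics/crop0.png

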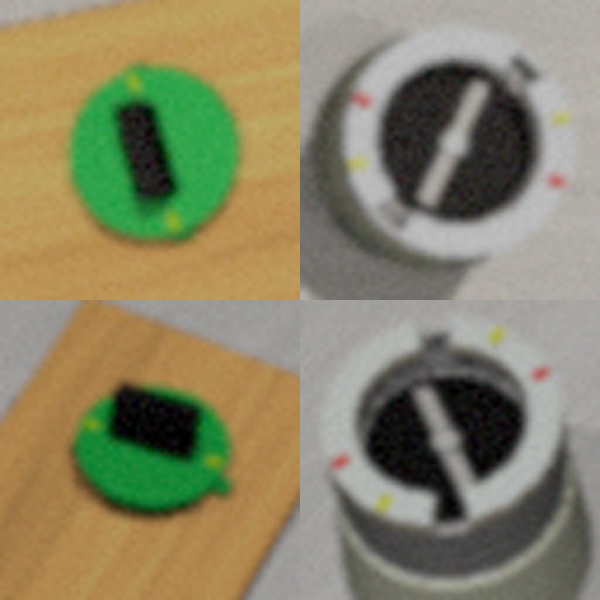

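The crops show the large lid on the board with its bar and yellow dashes, and one lug peeking out at lower right in the scene view. The chopper ring has dark slots at upper-right and lower-left in the top view, with the yellow then red marks clockwise from them. Next I measure both.

```bash
cat > h.py <<'E'
import cv2,numpy as np
def cam(d): R=cv2.Rodrigues(d["rvec"])[0]; return d["intrinsics"],R,np.array(d["tvec"]).ravel()
def ray(d,uv,z):
    K,R,t=cam(d); v=R.T@np.linalg.inv(K)@np.array([uv[0],uv[1],1.]); o=-R.T@t
    return o+v*(z-o[2])/v[2]
def proj(d,P): return cv2.projectPoints(np.array(P,float).reshape(-1,3),d["rvec"],d["tvec"],d["intrinsics"],None)[0].reshape(-1,2)
def blobs(m,amin):
    n,l,s,c=cv2.connectedComponentsWithStats(m.astype(np.uint8)); return [(s[i,4],c[i],l==i) for i in range(1,n) if s[i,4]>=amin]
def circ(P):
    A=np.c_[2*P[:,:2],np.ones(len(P))]; x=np.linalg.lstsq(A,(P[:,:2]**2).sum(1),rcond=None)[0]
    return x[:2],np.sqrt(x[2]+x[0]**2+x[1]**2)
E
python3 - <<'E'
from h import *
for n,lc,cc in(("top",(211,299),(381,286)),("scene",(340,175),(243,265))):
    d=np.load(n+"0.npz"); p=d["pixels"]; hsv=cv2.cvtColor(cv2.GaussianBlur(p,(3,3),0),cv2.COLOR_BGR2HSV); H,S,V=cv2.split(hsv)
    yy,xx=np.mgrid[:480,:640]
    near=lambda c,r:(np.hypot(xx-c[0],yy-c[1])<r)
    g=(H>45)&(H<80)&(S>110)&near(lc,30)
    print(n,"green",g.sum())
    cs,_=cv2.findContours(g.astype(np.uint8),cv2.RETR_EXTERNAL,cv2.CHAIN_APPROX_NONE); c=max(cs,key=cv2.contourArea)
    P=np.array([ray(d,q,38+0) for q in c[:,0]]); ce,r=circ(P); print(" flange circ",ce,r)
    k=np.abs(np.hypot(*(P[:,:2]-ce).T)-r)<2.5; print("  robust",circ(P[k]),k.mean())
    y=(H>22)&(H<42)&(S>120)&near(lc,18)
    for a,q,_ in blobs(y,2): print(" ydash",a,q,ray(d,q,41))
    b=(V<35)&near(lc,20)
    for a,q,m in blobs(b,20): print(" bar",a,q,ray(d,q,81)); 
    w=near(cc,40)
    ym=(H>20)&(H<40)&(S>60)&near(cc,32); rm=((H<8)|(H>172))&(S>60)&near(cc,32)
    for nm,m in(("ymark",ym),("rmark",rm)):
        for a,q,_ in blobs(m,2): print(" ",nm,a,q,ray(d,q,148))
E
```

```text
top green 928
 flange circ [500.75984126 268.12967118] 48.158050592772554
  robust (array([500.83921765, 268.16575544]), np.float64(48.06513583042389)) 0.97
 bar 123 [209.67479675 298.95121951] [500.52738479 264.24043267  81.        ]
  ymark 4 [404.5 278.5] [ 538.18656849 -241.37097102  148.        ]
  ymark 7 [360.28571429 288.42857143] [ 515.93282711 -128.7265813   148.        ]
  rmark 8 [361.375 274.75 ] [ 550.34320401 -132.71692574  148.        ]
  rmark 4 [403.5 292.5] [ 503.03218463 -237.20579944  148.        ]
scene green 545
 flange circ [503.69475526 263.83242453] 43.70437758533979
  robust (array([503.59444981, 262.30088987]), np.float64(44.48756311477359)) 0.23931623931623933
 ydash 41 [350.17073171 167.02439024] [509.73238342 305.15537078  41.        ]
 ydash 20 [325.55 168.35] [454.67296683 255.40239354  41.        ]
 ydash 12 [327.16666667 182.41666667] [490.94034693 214.9640244   41.        ]
 ydash 14 [348.5        186.14285714] [548.50603632 242.18252592  41.        ]
 ydash 7 [336.         187.71428571] [523.16025325 214.90901312  41.        ]
 bar 189 [340.58730159 168.68253968] [509.6749214  252.78522911  81.        ]
  ymark 7 [252.71428571 245.        ] [ 515.45032414 -129.72995297  148.        ]
  ymark 2 [229.  269.5] [ 516.69480207 -216.95036037  148.        ]
  ymark 9 [228.11111111 281.33333333] [ 536.88928943 -242.00945766  148.        ]
  rmark 5 [261.8 253.4] [ 548.97553299 -134.50106137  148.        ]
  rmark 3 [232.66666667 261.33333333] [ 508.22762872 -194.7270098   148.        ]
  rmark 7 [219. 272.] [ 502.5888262  -236.60786447  148.        ]
```

Run:
```python
from h import *
d=np.load("top0.npz"); p=d["pixels"].astype(int)
R=p[290-15:330,190:235]
k=4
def up(q): return cv2.resize(q,None,fx=k,fy=k,interpolation=cv2.INTER_CUBIC)
for n,lc in(("top",(211,299)),("scene",(340,175))):
    d=np.load(n+"0.npz"); p=d["pixels"].astype(np.float32)
    x0,y0=lc[0]-28,lc[1]-28; q=up(p[y0:y0+56,x0:x0+56]); B,G,Rr=cv2.split(q)
    tr=lambda u:((u[0]+.5)/k-.5+x0,(u[1]+.5)/k-.5+y0)
    yel=((Rr/np.maximum(G,1)>0.55)&(Rr/np.maximum(G,1)<1.12)&(G>70)&(B<0.6*G)).astype(np.uint8)
    disc=((G>1.5*Rr)&(G>60)).astype(np.uint8)
    cs,_=cv2.findContours(disc,cv2.RETR_EXTERNAL,cv2.CHAIN_APPROX_NONE); c=max(cs,key=cv2.contourArea)
    P=np.array([ray(d,tr(u),41) for u in c[:,0]])
    ce,r=circ(P)
    for _ in range(5): ce,r=circ(P[np.abs(np.hypot(*(P[:,:2]-ce).T)-r)<2.5])
    print(n,"disc",ce,r)
    inner=cv2.erode(cv2.fillPoly(np.zeros_like(disc),[cv2.convexHull(c)],1),np.ones((9,9)))
    for a,u,_ in blobs((yel>0)&(inner>0),15): print(" dash",a,tr(u),ray(d,tr(u),41))
    if n=="top":
        blk=(cv2.GaussianBlur(G,(0,0),2)<60)&(inner>0)
        a,u,m=max(blobs(blk,50),key=lambda b:b[0]); pts=np.argwhere(m)[:,::-1].astype(np.float32)
        W=np.array([ray(d,tr(v),81)[:2] for v in pts],np.float32); (cx,cy),wh,an=cv2.minAreaRect(W); 
        ev=np.linalg.eigh(np.cov(W.T))[1][:,1]; print(" bar",W.mean(0),wh,an,"pca",np.degrees(np.arctan2(ev[1],ev[0])))
# orientation of tool
from scipy.spatial.transform import Rotation as Ro
print(Ro.from_rotvec([-0.39105871,2.01272439,-2.0099579]).as_matrix().round(3))
```

```text
top disc [500.89252082 267.58947131] 48.24734715570667
 dash 134 (np.float64(207.169776119403), np.float64(284.34888059701495)) [541.32239224 279.20465661  41.        ]
 dash 209 (np.float64(215.48624401913875), np.float64(314.07476076555025)) [460.33128566 256.52413307  41.        ]
 bar [500.00406 264.49362] (58.02827835083008, 23.07939338684082) 15.845292091369629 pca -164.0350138325617
scene disc [503.26788776 263.97076448] 47.19995345902942
 dash 45 (np.float64(327.48055555555555), np.float64(169.1472222222222)) [461.0958553  256.46095194  41.        ]
 dash 148 (np.float64(353.7432432432432), np.float64(177.5608108108108)) [541.83058945 278.25270161  41.        ]
[[-0.927 -0.001  0.374]
 [-0.374  0.001 -0.927]
 [-0.    -1.    -0.001]]
```

Run:
```python
from h import *
# bottle: dark green blob; cap point triangulate + base
T=np.load("top0.npz");S=np.load("scene0.npz")
def mid(u,v):
    Pt=[]; 
    for d in(T,S):
        K,R,t=cam(d); Pt.append(K@np.c_[R,t])
    X=cv2.triangulatePoints(Pt[0],Pt[1],np.array(u,float),np.array(v,float)).ravel(); return X[:3]/X[3]
print("cap",mid((118,262),(410,103)))
print("lower-body edge rays top", ray(T,(159,268),0), ray(S,(399,165),0))
print("bowl",ray(T,(329,187),65),"pan",ray(T,(497,267),40))
c=np.array([501,267.6]);bo=mid((118,262),(410,103))[:2]
a=np.radians(105.5); z=np.array([np.cos(a),np.sin(a)]);x=np.array([z[1],-z[0]]); print((bo-c)@z,(bo-c)@x)
```

```text
cap [590.87844546 452.25194162 232.43328482]
lower-body edge rays top [592.85825732 423.5560115    0.        ] [606.28693494 436.74475777   0.        ]
bowl [799.13583884 -60.13137617  65.        ] pan [ 569.3600575 -516.0324298   40.       ]
153.9172643799981 135.9556921522146
```

```bash
python3 -m creep '[{"tx":13,"ty":42,"tz":4,"rz":0.15},{"tx":27,"ty":85,"tz":8,"rz":0.3},{"tx":40,"ty":127,"tz":12,"rz":0.45},{"tx":53,"ty":169,"tz":16,"rz":0.6},{"tx":67,"ty":212,"tz":20,"rz":0.75},{"tx":80,"ty":254,"tz":20,"rz":0.9},{"tx":93,"ty":296,"tz":20,"rz":1.05},{"tx":107,"ty":339,"tz":20,"rz":1.2},{"tx":120,"ty":381,"tz":20,"rz":1.35},{"tx":133,"ty":423,"tz":20,"rz":1.5}]'; python3 -c "
from workcell import ctrl
print(ctrl.get_obs()['qpos'])"
```

```text
[-1.20598805e+00  4.23770741e-01  1.63060698e+00 -2.54480899e-05
  1.08858950e+00 -1.89880808e-02]schema error: expected keys tx, ty, tz, rx, ry, rz, fingers
```

```bash
python3 -m creep '[{"tx":13,"ty":42,"tz":4,"rx":0,"ry":0,"rz":0.15,"fingers":0},{"tx":27,"ty":85,"tz":8,"rx":0,"ry":0,"rz":0.3,"fingers":0},{"tx":40,"ty":127,"tz":12,"rx":0,"ry":0,"rz":0.45,"fingers":0},{"tx":53,"ty":169,"tz":16,"rx":0,"ry":0,"rz":0.6,"fingers":0},{"tx":67,"ty":212,"tz":20,"rx":0,"ry":0,"rz":0.75,"fingers":0},{"tx":80,"ty":254,"tz":20,"rx":0,"ry":0,"rz":0.9,"fingers":0},{"tx":93,"ty":296,"tz":20,"rx":0,"ry":0,"rz":1.05,"fingers":0},{"tx":107,"ty":339,"tz":20,"rx":0,"ry":0,"rz":1.2,"fingers":0},{"tx":120,"ty":381,"tz":20,"rx":0,"ry":0,"rz":1.35,"fingers":0},{"tx":133,"ty":423,"tz":20,"rx":0,"ry":0,"rz":1.5,"fingers":0}]'; python3 -c "
from workcell import ctrl
print(ctrl.get_obs()['qpos'])"
```

```text
t: 1.35
ee_pos: [367.1, -155.1, 250.6]
orientation: [-1.343, 0.972, -0.972]
ft_force: [0.2, -0.1, -0.7]
width: 87.8
[-4.29551574e-01  4.98654308e-02  2.07900864e+00  3.79105238e-05
  1.01272009e+00 -7.47326701e-01]
```

```bash
python3 -m creep '[{"tx":15,"ty":47,"tz":0,"rx":0,"ry":0,"rz":0.17,"fingers":0},{"tx":30,"ty":94,"tz":0,"rx":0,"ry":0,"rz":0.34,"fingers":0},{"tx":45,"ty":141,"tz":0,"rx":0,"ry":0,"rz":0.51,"fingers":0},{"tx":60,"ty":188,"tz":0,"rx":0,"ry":0,"rz":0.68,"fingers":0},{"tx":75,"ty":236,"tz":-10,"rx":0,"ry":0,"rz":0.85,"fingers":0},{"tx":90,"ty":283,"tz":-20,"rx":0,"ry":0,"rz":1.02,"fingers":0},{"tx":105,"ty":330,"tz":-40,"rx":0,"ry":0,"rz":1.19,"fingers":0},{"tx":120,"ty":377,"tz":-60,"rx":0,"ry":0,"rz":1.36,"fingers":0},{"tx":134,"ty":424,"tz":-90,"rx":0,"ry":0,"rz":1.527,"fingers":0},{"tx":134,"ty":424,"tz":-110,"rx":0,"ry":0,"rz":1.527,"fingers":0}]'
python3 - <<'E'
from workcell import ctrl
from scipy.spatial.transform import Rotation as Ro
import numpy as np,cv2
o=ctrl.get_obs();M=Ro.from_rotvec(o['orientation']).as_matrix()
print(o['qpos'],o['ee_pos'],np.degrees(np.arctan2(M[1,2],M[0,2])),M[:,1])
for n in("scene","top"): cv2.imwrite(f"pics/{n}1.png",ctrl.get_image(n)["pixels"])
E
```

```text
t: 2.6
ee_pos: [501.4, 270.3, 139.0]
orientation: [-1.56, -0.215, 0.215]
ft_force: [0.2, -0.8, -0.4]
width: 88.0
[ 4.73438354e-01  4.64944340e-01  1.81647164e+00  3.63481862e-04
  8.60091811e-01 -1.37169761e+00] [501.38101949 270.32107827 139.03725972] 105.70491784963141 [-5.00476326e-05  2.83890966e-04 -9.99999958e-01]
```

View pics/scene1.png

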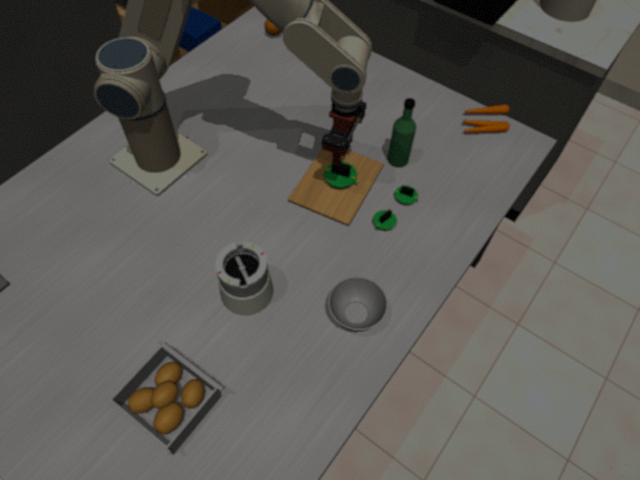

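The gripper stands over the large lid at (340,170) in the scene view, with the bottle clear at (400,140). I let it settle before descending.

```bash
python3 -m creep '[{"tx":0,"ty":0,"tz":0,"rx":0,"ry":0,"rz":0,"fingers":0}]'
```

```text
t: 2.82
ee_pos: [500.9, 267.2, 140.9]
orientation: [-1.561, -0.211, 0.211]
ft_force: [0.1, -0.2, 0.2]
width: 87.9
```

```bash
python3 -m creep '[{"tx":0,"ty":0,"tz":-30,"rx":0,"ry":0,"rz":0,"fingers":0},{"tx":0,"ty":0,"tz":-60,"rx":0,"ry":0,"rz":0,"fingers":0},{"tx":0,"ty":0,"tz":-78,"rx":0,"ry":0,"rz":0,"fingers":0},{"tx":0,"ty":0,"tz":-85,"rx":0,"ry":0,"rz":0,"fingers":0},{"tx":0,"ty":0,"tz":-85,"rx":0,"ry":0,"rz":0,"fingers":0},{"tx":0,"ty":0,"tz":-85,"rx":0,"ry":0,"rz":0,"fingers":255},{"tx":0,"ty":0,"tz":-85,"rx":0,"ry":0,"rz":0,"fingers":255},{"tx":0,"ty":0,"tz":-85,"rx":0,"ry":0,"rz":0,"fingers":255},{"tx":0,"ty":0,"tz":-85,"rx":0,"ry":0,"rz":0,"fingers":255},{"tx":0,"ty":0,"tz":-85,"rx":0,"ry":0,"rz":0,"fingers":255}]'
```

```text
t: 4.08
ee_pos: [501.0, 267.5, 55.7]
orientation: [-1.56, -0.211, 0.211]
ft_force: [0.3, 0.4, 0.1]
width: 41.0
```

```bash
python3 -m creep '[{"tx":0,"ty":0,"tz":0,"rx":0,"ry":0,"rz":0,"fingers":255},{"tx":0,"ty":0,"tz":0,"rx":0,"ry":0,"rz":0,"fingers":255},{"tx":0,"ty":0,"tz":0,"rx":0,"ry":0,"rz":0,"fingers":255}]'
```

```text
t: 4.45
ee_pos: [501.1, 267.6, 55.7]
orientation: [-1.56, -0.211, 0.211]
ft_force: [-0.3, 0.7, -0.6]
width: 17.7
```

```bash
python3 -m creep '[{"tx":0,"ty":0,"tz":25,"rx":0,"ry":0,"rz":0,"fingers":255},{"tx":0,"ty":0,"tz":60,"rx":0,"ry":0,"rz":0,"fingers":255},{"tx":0,"ty":0,"tz":100,"rx":0,"ry":0,"rz":0,"fingers":255},{"tx":2,"ty":-25,"tz":135,"rx":0,"ry":0,"rz":0,"fingers":255},{"tx":4,"ty":-65,"tz":160,"rx":0,"ry":0,"rz":-0.1,"fingers":255},{"tx":6,"ty":-105,"tz":175,"rx":0,"ry":0,"rz":-0.22,"fingers":255},{"tx":9,"ty":-145,"tz":180,"rx":0,"ry":0,"rz":-0.34,"fingers":255},{"tx":11,"ty":-185,"tz":180,"rx":0,"ry":0,"rz":-0.46,"fingers":255},{"tx":13,"ty":-225,"tz":180,"rx":0,"ry":0,"rz":-0.58,"fingers":255},{"tx":15,"ty":-262,"tz":180,"rx":0,"ry":0,"rz":-0.68,"fingers":255}]'
```

```text
t: 5.7
ee_pos: [515.7, 4.1, 235.6]
orientation: [-1.546, 0.325, -0.325]
ft_force: [0.9, 0.0, -1.5]
width: 17.8
```

```bash
python3 -m creep '[{"tx":2,"ty":-35,"tz":0,"rx":0,"ry":0,"rz":-0.08,"fingers":255},{"tx":4,"ty":-75,"tz":0,"rx":0,"ry":0,"rz":-0.16,"fingers":255},{"tx":7,"ty":-115,"tz":0,"rx":0,"ry":0,"rz":-0.24,"fingers":255},{"tx":9,"ty":-155,"tz":0,"rx":0,"ry":0,"rz":-0.32,"fingers":255},{"tx":10,"ty":-180,"tz":0,"rx":0,"ry":0,"rz":-0.36,"fingers":255},{"tx":10,"ty":-191,"tz":0,"rx":0,"ry":0,"rz":-0.36,"fingers":255},{"tx":10,"ty":-191,"tz":0,"rx":0,"ry":0,"rz":-0.36,"fingers":255},{"tx":10,"ty":-191,"tz":0,"rx":0,"ry":0,"rz":-0.36,"fingers":255}]'
python3 - <<'E'
from workcell import ctrl
from scipy.spatial.transform import Rotation as Ro
import numpy as np,cv2
o=ctrl.get_obs();M=Ro.from_rotvec(o['orientation']).as_matrix()
print(o['qpos'],o['ee_pos'],np.degrees(np.arctan2(M[1,2],M[0,2])),M[:,1])
a=[]
for n in("scene","top"):
    d=ctrl.get_image(n); np.savez(n+"2.npz",**d)
    x,y=(243,255) if n=="scene" else (381,286); a.append(cv2.convertScaleAbs(cv2.resize(d["pixels"][y-50:y+50,x-50:x+50],(400,400),interpolation=cv2.INTER_CUBIC),alpha=1.5))
cv2.imwrite("pics/c2.png",np.hstack(a))
E
```

```text
t: 6.7
ee_pos: [525.9, -184.6, 235.6]
orientation: [-1.486, 0.602, -0.601]
ft_force: [0.3, 1.6, -1.0]
width: 17.8
[-3.59056236e-01  3.18756649e-01  1.77657825e+00  2.42719257e-04
  1.04676884e+00 -1.16026238e+00] [ 525.87819255 -184.59735636  235.56526411] 45.898768911064906 [-4.04636939e-04  3.76333935e-04 -9.99999847e-01]
```

View pics/c2.png

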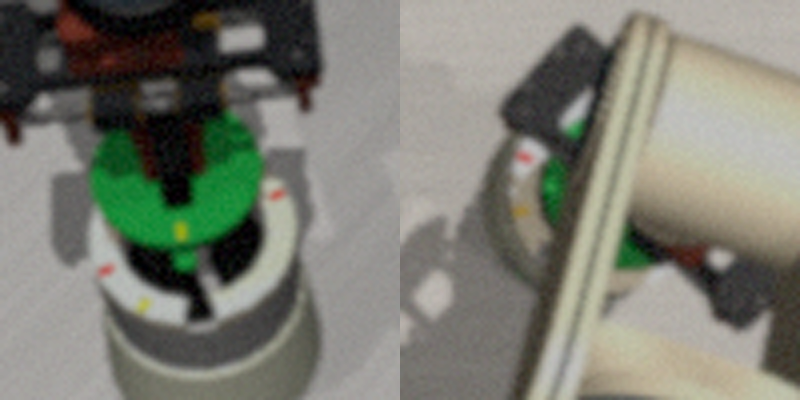

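The lid hangs level above the ring. In the scene crop its near dash is at (180,232) and its lug at (184,258), close to the near slot at (200,305). I compare the measured dash and lug with where they should be.

Run:
```python
from h import *
d=np.load("scene2.npz");p=d["pixels"].astype(np.float32);k=4;x0,y0=193,205
q=cv2.resize(p[y0:y0+100,x0:x0+100],None,fx=k,fy=k,interpolation=cv2.INTER_CUBIC);B,G,R=cv2.split(q)
tr=lambda u:((u[0]+.5)/k-.5+x0,(u[1]+.5)/k-.5+y0)
y=(R/np.maximum(G,1)>.6)&(R/np.maximum(G,1)<1.2)&(G>60)&(B<.55*G)
for a,u,_ in blobs(y,40): print("yel",a,u,ray(d,tr(u),220.9),ray(d,tr(u),148))
g=((G>1.5*R)&(G>50)).astype(np.uint8)
cs,_=cv2.findContours(g,cv2.RETR_EXTERNAL,cv2.CHAIN_APPROX_NONE);c=max(cs,key=cv2.contourArea);m=c[:,0]
low=m[m[:,1]>200]; 
P=np.array([ray(d,tr(u),220.9)[:2] for u in m]); ce,r=np.array([526,-184.6]),50
k2=np.abs(np.hypot(*(P-ce).T)-r)<6
for _ in range(6): ce,r=circ(P[k2]);k2=np.abs(np.hypot(*(P-ce).T)-r)<2
print("disc",ce,r,k2.sum())
# lug blob
e=g.copy(); e[:250]=0
for a,u,mm in blobs(e,30): print("lug",a,u,ray(d,tr(u),199.4+0), "max row",np.argwhere(mm)[:,0].max())
a=np.radians(-44.1); C=np.array([525.9,-184.6]);D=np.array([np.cos(a),np.sin(a)])
for nm,rr,z in(("dash",42,220.9),("lug",53,202),): print(nm,proj(d,[*(C+rr*D),z]),[*(C+rr*D)])
# slot from dark pixels, ring band z=148 : sample darkness on circle
for n in("scene0","top0"):
    dd=np.load(n+".npz");gr=cv2.cvtColor(dd["pixels"],cv2.COLOR_BGR2GRAY).astype(np.float32); C=np.array([526.5,-185.3])
    for base in(-44.2,135.8):
        A=np.radians(np.arange(base-20,base+20.1,.5)); v=0
        for rr in(50,53,56,59):
            u=proj(dd,np.c_[C[0]+rr*np.cos(A),C[1]+rr*np.sin(A),np.full(len(A),148)]).astype(np.float32)
            v=v+cv2.remap(gr,u[None,:,0],u[None,:,1],cv2.INTER_CUBIC)[0]
        w=np.clip(v.max()*.8-v,0,None); print(n,base,(w*np.degrees(A)).sum()/w.sum())
```

```text
yel 202 [180.83663366 231.53465347] [ 555.86310226 -216.9325808   220.9       ] [ 520.27382782 -189.54617262  148.        ]
disc [ 527.63139219 -189.35130963] 49.186468080984945 325
lug 472 [185.31779661 259.38347458] [ 559.77942829 -221.03678111  199.4       ] max row 270
dash [[238.82696931 261.6201668 ]] [np.float64(556.061304506054), np.float64(-213.8283374568772)]
lug [[240.07108348 270.0100073 ]] [np.float64(563.960693781449), np.float64(-221.48337821939265)]
scene0 -44.2 -44.2720044906372
scene0 135.8 136.30741621440757
top0 -44.2 -44.58698503404648
top0 135.8 138.94497188824855
```

```bash
python3 -m creep '[{"tx":0,"ty":0,"tz":-15,"rx":0,"ry":0,"rz":0,"fingers":255},{"tx":0,"ty":0,"tz":-30,"rx":0,"ry":0,"rz":0,"fingers":255},{"tx":0,"ty":0,"tz":-40,"rx":0,"ry":0,"rz":0,"fingers":255},{"tx":0,"ty":0,"tz":-40,"rx":0,"ry":0,"rz":0,"fingers":255},{"tx":0,"ty":0,"tz":-40,"rx":0,"ry":0,"rz":0,"fingers":255}]'
python3 - <<'E'
from workcell import ctrl
from h import *
a=[]
for n in("scene","top"):
    ds=[ctrl.get_image(n) for _ in range(4)]; d=ds[0]; d["pixels"]=np.mean([e["pixels"] for e in ds],0); np.savez(n+"3.npz",**d)
    x,y=(243,260) if n=="scene" else (375,286); a.append(cv2.convertScaleAbs(cv2.resize(d["pixels"][y-35:y+35,x-35:x+35],(400,400),interpolation=cv2.INTER_CUBIC),alpha=1.5))
cv2.imwrite("pics/c3.png",np.hstack(a))
o=ctrl.get_obs();print(o["ee_pos"],o["ft_force"])
d=np.load("scene3.npz");p=d["pixels"].astype(np.float32);k=4;x0,y0=193,205
q=cv2.resize(p[y0:y0+100,x0:x0+100],None,fx=k,fy=k,interpolation=cv2.INTER_CUBIC);B,G,R=cv2.split(q)
tr=lambda u:((u[0]+.5)/k-.5+x0,(u[1]+.5)/k-.5+y0)
zf=o["ee_pos"][2]-14.7
y=(R/np.maximum(G,1)>.6)&(R/np.maximum(G,1)<1.2)&(G>60)&(B<.55*G)
for A,u,_ in blobs(y,40): print("yel",A,tr(u),ray(d,tr(u),zf),ray(d,tr(u),148))
C=o["ee_pos"][:2];t=np.radians(-44.1);D=np.array([np.cos(t),np.sin(t)])
print("pred dash",proj(d,[*(C+42*D),zf]),C+42*D)
E
```

```text
t: 7.42
ee_pos: [526.2, -185.6, 195.7]
orientation: [-1.485, 0.603, -0.603]
ft_force: [0.3, -0.4, 0.1]
width: 17.8
[ 526.10539192 -185.54193889  195.91635917] [-0.25446441 -0.56919122 -1.41251492]
yel 177 (np.float64(239.5572033898305), np.float64(271.60805084745766)) [ 556.07685882 -217.81380613  181.21635917] [ 540.47128136 -205.8274486   148.        ]
pred dash [[240.50134399 270.74963284]] [ 556.26669643 -214.77027635]
```

View pics/c3.png

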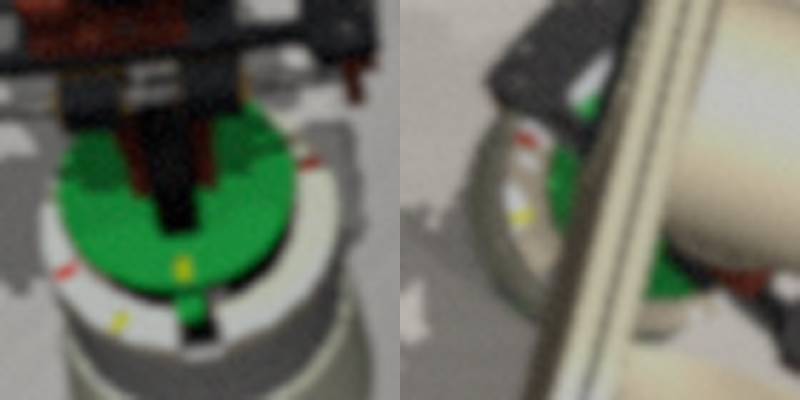

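Run:
```python
from h import *
from scipy.optimize import least_squares
d=np.load("scene3.npz");p=d["pixels"].astype(np.float32);k=8;x0,y0=208,225
q=cv2.resize(p[y0:y0+70,x0:x0+70],None,fx=k,fy=k,interpolation=cv2.INTER_CUBIC);B,G,R=cv2.split(q)
tr=lambda u:((u[0]+.5)/k-.5+x0,(u[1]+.5)/k-.5+y0)
g=((G>1.35*R)&(G>35)).astype(np.uint8)
cs,_=cv2.findContours(g,cv2.RETR_EXTERNAL,cv2.CHAIN_APPROX_NONE);c=max(cs,key=cv2.contourArea)[:,0]
TC=np.array([526.1,-185.6]);zt=181.2
K,Rm,t=cam(d);cam0=-Rm.T@t;v=cam0[:2]-TC;v/=np.linalg.norm(v)
print("view dir",v)
for zz,sel in((zt-6,lambda P:((P-TC)@v>15)),(zt,lambda P:((P-TC)@v<0))):
    P=np.array([ray(d,tr(u),zz)[:2] for u in c]);P=P[sel(P)]
    f=lambda s:np.hypot(*(P-s).T)-50
    r=least_squares(f,TC,loss="soft_l1",f_scale=.7);print(zz,r.x,len(P),np.median(np.abs(r.fun)))
# lug column profile & slot profile along tangential direction at different heights
tt=np.radians(-44.1);D=np.array([np.cos(tt),np.sin(tt)]);N=np.array([-D[1],D[0]])
s=np.arange(-16,16.1,.5)
def prof(img,C,r,z):
    u=proj(d,np.c_[C[0]+r*D[0]+s*N[0],C[1]+r*D[1]+s*N[1],np.full(len(s),z)]).astype(np.float32)
    return cv2.remap(img,u[None,:,0],u[None,:,1],cv2.INTER_CUBIC)[0]
gr=(p[:,:,1]-p[:,:,2])
for r in(52,53,54): 
    a=prof(gr,TC,r,195.9-33); a=np.clip(a-np.median(a)-.4*(a.max()-np.median(a)),0,None); print("lug",r,(a*s).sum()/a.sum(),a.max())
for nm in("scene0","scene3"):
    im=np.load(nm+".npz")["pixels"].astype(np.float32).mean(2)
    for r in(58,60,61.5):
        a=prof(im,np.array([526.5,-185.3]),r,148); w=np.clip(.75*np.median(a)-a,0,None); print("slot",nm,r,(w*s).sum()/w.sum())
```

```text
view dir [ 0.78643997 -0.61766672]
175.2 [ 525.98794172 -188.16865698] 514 1.060522837436988
181.2 [ 534.63533409 -198.31807333] 428 5.517171534155487
lug 52 -1.5894567168430573 44.897488
lug 53 -1.4655114505421867 43.957275
lug 54 -1.4910743707460896 41.56698
slot scene0 58 -0.32085763036964593
slot scene0 60 -0.6351146790524809
slot scene0 61.5 nan
slot scene3 58 -0.25039830260769746
slot scene3 60 -0.5082712269121801
slot scene3 61.5 nan<stdin>:27: RuntimeWarning: invalid value encountered in scalar divide
```

Three measures at nearly the same height agree that the lid sits about 2.5 mm off the ring centre towards -y: dash, front rim, and lug against slot. I correct by ty +2.4 and begin lowering.

```bash
python3 -m creep '[{"tx":0,"ty":2.4,"tz":0,"rx":0,"ry":0,"rz":0,"fingers":255},{"tx":0,"ty":2.4,"tz":-3,"rx":0,"ry":0,"rz":0,"fingers":255},{"tx":0,"ty":2.4,"tz":-6,"rx":0,"ry":0,"rz":0,"fingers":255},{"tx":0,"ty":2.4,"tz":-8,"rx":0,"ry":0,"rz":0,"fingers":255},{"tx":0,"ty":2.4,"tz":-10,"rx":0,"ry":0,"rz":0,"fingers":255},{"tx":0,"ty":2.4,"tz":-10,"rx":0,"ry":0,"rz":0,"fingers":255}]'
python3 - <<'E'
from workcell import ctrl
from h import *
o=ctrl.get_obs();print(o["ee_pos"],o["ft_force"],o["moment"])
d=ctrl.get_image("scene");np.savez("scene4.npz",**d);x,y=243,265
cv2.imwrite("pics/c4.png",cv2.convertScaleAbs(cv2.resize(d["pixels"][y-32:y+32,x-32:x+32],(500,500),interpolation=cv2.INTER_CUBIC),alpha=1.5))
E
```

```text
t: 8.57
ee_pos: [526.1, -183.1, 185.5]
orientation: [-1.485, 0.603, -0.603]
ft_force: [0.2, -0.0, -2.1]
width: 17.6
[ 526.13490278 -183.05026568  185.52068074] [ 0.21376758 -0.01683988 -2.14814292] [ 0.14995754 -0.19736653 -0.00507234]
```

View pics/c4.png

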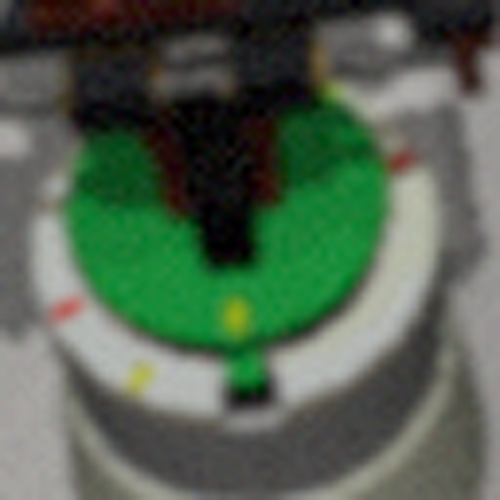

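The near lug at (247,370) now sits over the slot at (248,390), and the underside is about 3 mm inside the ring with no contact force. I keep lowering.

```bash
python3 -m creep '[{"tx":0,"ty":0,"tz":-3,"rx":0,"ry":0,"rz":0,"fingers":255},{"tx":0,"ty":0,"tz":-6,"rx":0,"ry":0,"rz":0,"fingers":255},{"tx":0,"ty":0,"tz":-9,"rx":0,"ry":0,"rz":0,"fingers":255},{"tx":0,"ty":0,"tz":-12,"rx":0,"ry":0,"rz":0,"fingers":255},{"tx":0,"ty":0,"tz":-14,"rx":0,"ry":0,"rz":0,"fingers":255},{"tx":0,"ty":0,"tz":-14,"rx":0,"ry":0,"rz":0,"fingers":255}]'
```

```text
t: 9.38
ee_pos: [525.6, -183.1, 171.2]
orientation: [-1.486, 0.604, -0.602]
ft_force: [1.0, -0.2, -1.8]
width: 17.9
```

```bash
python3 -m creep '[{"tx":0,"ty":0,"tz":-1.5,"rx":0,"ry":0,"rz":0,"fingers":255},{"tx":0,"ty":0,"tz":-2.5,"rx":0,"ry":0,"rz":0,"fingers":255},{"tx":0,"ty":0,"tz":-2.5,"rx":0,"ry":0,"rz":0,"fingers":255}]'; python3 -c "
from workcell import ctrl
o=ctrl.get_obs();print(o['ee_pos'],o['ft_force'],o['moment'])"
```

```text
t: 9.75
ee_pos: [526.0, -183.1, 169.1]
orientation: [-1.486, 0.603, -0.602]
ft_force: [-0.7, -0.2, -0.9]
width: 17.8
[ 525.95366164 -183.12335762  169.08837462] [-0.6812017  -0.23059091 -0.93852075] [ 0.06016866 -0.12744898  0.01979765]
```

```bash
python3 -m creep '[{"tx":0,"ty":0,"tz":-0.5,"rx":0,"ry":0,"rz":0,"fingers":255},{"tx":0,"ty":0,"tz":-0.8,"rx":0,"ry":0,"rz":0,"fingers":255},{"tx":0,"ty":0,"tz":-0.8,"rx":0,"ry":0,"rz":0,"fingers":255}]'
python3 - <<'E'
from workcell import ctrl
from h import *
o=ctrl.get_obs();print(o['ee_pos'],o['ft_force'],o['moment'])
d=ctrl.get_image("scene");np.savez("scene5.npz",**d);x,y=243,265
cv2.imwrite("pics/c5.png",cv2.convertScaleAbs(cv2.resize(d["pixels"][y-32:y+32,x-32:x+32],(500,500),interpolation=cv2.INTER_CUBIC),alpha=1.5))
E
```

```text
t: 10.12
ee_pos: [526.1, -183.1, 168.6]
orientation: [-1.486, 0.602, -0.603]
ft_force: [-0.6, 0.4, 1.8]
width: 17.8
[ 526.12139779 -183.14240857  168.64928093] [-0.59346457  0.40670835  1.82018165] [-0.00872671  0.08786688  0.00665522]
```

View pics/c5.png

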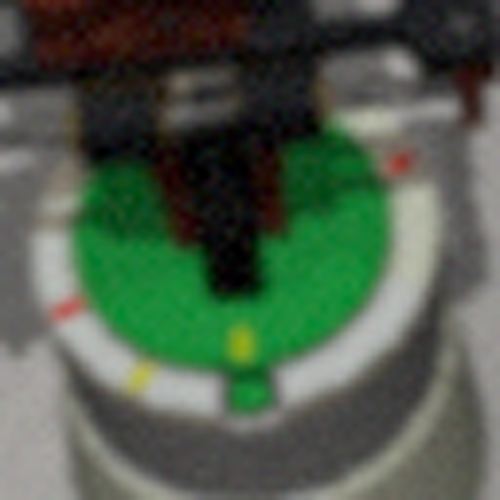

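The lid is seated: TCP 168.6 mm, matching the predicted 168.7, with about 3 N of upward reaction. The lug fills the slot at (248,390) and the dash points at it. Next comes the clockwise turn, in two parts.

```bash
python3 -m creep '[{"tx":0,"ty":0,"tz":0,"rx":0,"ry":0,"rz":-0.05,"fingers":255},{"tx":0,"ty":0,"tz":0,"rx":0,"ry":0,"rz":-0.1,"fingers":255},{"tx":0,"ty":0,"tz":0,"rx":0,"ry":0,"rz":-0.15,"fingers":255},{"tx":0,"ty":0,"tz":0,"rx":0,"ry":0,"rz":-0.2,"fingers":255},{"tx":0,"ty":0,"tz":0,"rx":0,"ry":0,"rz":-0.25,"fingers":255},{"tx":0,"ty":0,"tz":0,"rx":0,"ry":0,"rz":-0.3,"fingers":255},{"tx":0,"ty":0,"tz":0,"rx":0,"ry":0,"rz":-0.35,"fingers":255},{"tx":0,"ty":0,"tz":0,"rx":0,"ry":0,"rz":-0.4,"fingers":255},{"tx":0,"ty":0,"tz":0,"rx":0,"ry":0,"rz":-0.4,"fingers":255}]'
python3 - <<'E'
from workcell import ctrl
from h import *
from scipy.spatial.transform import Rotation as Ro
o=ctrl.get_obs();M=Ro.from_rotvec(o['orientation']).as_matrix();print(o['ee_pos'],o['ft_force'],o['moment'],np.degrees(np.arctan2(M[1,2],M[0,2])))
d=ctrl.get_image("scene");np.savez("scene6.npz",**d);x,y=243,265
cv2.imwrite("pics/c6.png",cv2.convertScaleAbs(cv2.resize(d["pixels"][y-32:y+32,x-32:x+32],(500,500),interpolation=cv2.INTER_CUBIC),alpha=1.5))
E
```

```text
t: 11.3
ee_pos: [526.9, -182.9, 168.7]
orientation: [-1.371, 0.908, -0.91]
ft_force: [2.5, 2.2, 2.0]
width: 17.7
[ 526.89644748 -182.93285086  168.71736444] [2.53109613 2.20074469 2.01660317] [ 0.35032898 -0.53525249  0.05894267] 22.942107185237465
```

View pics/c6.png

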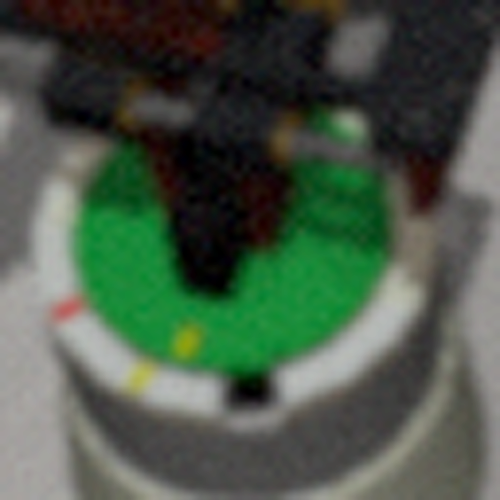

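The dash at (188,340) has left the slot and is moving towards the yellow mark at (143,375). The lid follows the gripper, so I finish the turn.

```bash
python3 -m creep '[{"tx":0,"ty":0,"tz":0,"rx":0,"ry":0,"rz":-0.05,"fingers":255},{"tx":0,"ty":0,"tz":0,"rx":0,"ry":0,"rz":-0.1,"fingers":255},{"tx":0,"ty":0,"tz":0,"rx":0,"ry":0,"rz":-0.15,"fingers":255},{"tx":0,"ty":0,"tz":0,"rx":0,"ry":0,"rz":-0.2,"fingers":255},{"tx":0,"ty":0,"tz":0,"rx":0,"ry":0,"rz":-0.215,"fingers":255},{"tx":0,"ty":0,"tz":0,"rx":0,"ry":0,"rz":-0.215,"fingers":255},{"tx":0,"ty":0,"tz":0,"rx":0,"ry":0,"rz":-0.215,"fingers":255}]'
cat > chk.py <<'E'
import sys
from workcell import ctrl
from h import *
from scipy.spatial.transform import Rotation as Ro
o=ctrl.get_obs();M=Ro.from_rotvec(o['orientation']).as_matrix();hd=np.degrees(np.arctan2(M[1,2],M[0,2]));print(o['ee_pos'],o['ft_force'],o['moment'],hd,"tool turn",45.8-hd)
d=ctrl.get_image("scene");n=sys.argv[1];x,y=243,265
cv2.imwrite(f"pics/{n}.png",cv2.convertScaleAbs(cv2.resize(d["pixels"][y-32:y+32,x-32:x+32],(500,500),interpolation=cv2.INTER_CUBIC),alpha=1.5))
p=d["pixels"].astype(np.float32);k=4;x0,y0=193,205
q=cv2.resize(p[y0:y0+100,x0:x0+100],None,fx=k,fy=k,interpolation=cv2.INTER_CUBIC);B,G,R=cv2.split(q)
tr=lambda u:((u[0]+.5)/k-.5+x0,(u[1]+.5)/k-.5+y0)
yl=(R/np.maximum(G,1)>.6)&(R/np.maximum(G,1)<1.2)&(G>60)&(B<.6*G)
C=np.array([526,-185.7])
for a,u,_ in blobs(yl,40):
    for z in(154,148): P=ray(d,tr(u),z)[:2]-C; print(a,tr(u),z,"r",np.hypot(*P),"ang",np.degrees(np.arctan2(P[1],P[0])),"turn",-44.2-np.degrees(np.arctan2(P[1],P[0])))
E
python3 chk.py c7
```

```text
t: 12.22
ee_pos: [526.9, -183.1, 168.7]
orientation: [-1.29, 1.07, -1.072]
ft_force: [5.1, 2.8, 1.4]
width: 17.9
[ 526.86430433 -183.10205937  168.73853738] [5.13979129 2.79419494 1.44195865] [ 0.43970004 -0.89864683  0.18964071] 10.66595931839265 tool turn 35.134040681607345
175 (np.float64(230.97642857142858), np.float64(274.9735714285714)) 154 r 42.18198991792941 ang -79.83074889391122 turn 35.63074889391122
175 (np.float64(230.97642857142858), np.float64(274.9735714285714)) 148 r 39.72401031234624 ang -83.38719816207752 turn 39.18719816207752
105 (np.float64(228.97738095238094), np.float64(280.0059523809524)) 154 r 55.928246940105765 ang -76.64223569888786 turn 32.442235698887856
105 (np.float64(228.97738095238094), np.float64(280.0059523809524)) 148 r 53.386291513393594 ang -79.11840219984832 turn 34.918402199848316
```

View pics/c7.png

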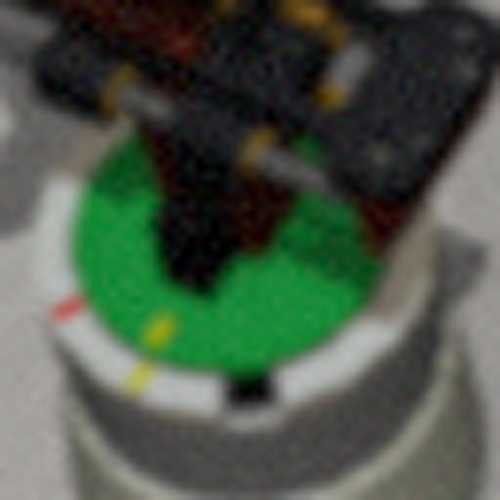

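The dash at (161,330) lines up with the yellow mark at (143,375). The lid's turn measures 35.6° by image and 35.1° by tool. I hold briefly, recheck, and hand in.

```bash
python3 -m creep '[{"tx":0,"ty":0,"tz":0,"rx":0,"ry":0,"rz":0,"fingers":255},{"tx":0,"ty":0,"tz":0,"rx":0,"ry":0,"rz":0,"fingers":255},{"tx":0,"ty":0,"tz":0,"rx":0,"ry":0,"rz":0,"fingers":255},{"tx":0,"ty":0,"tz":0,"rx":0,"ry":0,"rz":0,"fingers":255}]'; python3 chk.py c8 | head -3; python3 -c "
from workcell import ctrl
print(ctrl.close_job())"
```

```text
t: 12.78
ee_pos: [526.8, -183.1, 168.7]
orientation: [-1.29, 1.07, -1.072]
ft_force: [4.5, 3.1, 1.3]
width: 18.0
[ 526.8287404  -183.09058276  168.71978291] [4.46946195 3.0726446  1.26451359] [ 0.49831142 -0.93640845  0.19879249] 10.663164949644724 tool turn 35.13683505035527
177 (np.float64(230.96963276836158), np.float64(275.0007062146893)) 154 r 42.25173473935553 ang -79.79659298839782 turn 35.596592988397816
177 (np.float64(230.96963276836158), np.float64(275.0007062146893)) 148 r 39.79243540229399 ang -83.34453950046152 turn 39.14453950046152
the job is handed in; nothing more can be done
None
```

The lid is fully home on the chopper, turned clockwise to the yellow mark and held there in the grip; I handed the job in at about 12.8 s. No verdict was reported.

- **Choice of lid:** I took the largest green lid, the one on the chopping board, and pinched its bar across the width.
- **Mid-course correction:** Before lowering, images with the lid just above the ring showed it about 2.5 mm off towards -y. I shifted it by 2.4 mm, and it then entered the slots with no side force.
- **Seated:** The tool height was 168.6 mm against the 168.7 mm I expected for a lid fully home. The reaction was about 3 N, and one lug was visible in its slot.
- **Last checks:** The turn read 35.1° from the tool and 35.6° from the lid's dash, which lined up with the yellow mark. Between two looks 0.6 s apart it did not move. The opening was 18.0 mm on the 18 mm bar. The reaction moment about the vertical was 0.2 N m, close to the spring's stated 0.18 N m.
- **Disagreement:** The robot's reading and the camera-based position differed by 2 to 3 mm throughout. I relied on the lid-to-ring comparison within one image. A side force of about 5 N remained at the end, well under the limits.
- **Not rechecked:** The bottle, bowl and pan were not measured again at the end. The arm stayed clear of them throughout.

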